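Snap the green circuit board onto its standoffs

TASK

Two instrument housings lie open on the bench, each with a circuit board laid loosely on the barbed tips of its four snap standoffs. Press the green board down until all four posts have clicked through and it lies flat and fully home on the standoffs; the bare pads at its two short ends are there to press on. Leave the blue board as it is: do not press it.

Things in the scene. Friction and masses are not known exactly. Their poses are not given: they have to be found in the camera images.
- green_board: Green circuit board 124x86x4 mm, 80 g, loose. Origin: centre of its underside; x along its long side, z up. Starts level on the barbs, underside 33 mm above the worktop; home at 22 (top 26). Two flat pressing pads (white, gold rim, 19 mm) on top at x=+-48, y=0; parts to 7 mm tall between them. Shut fingers on a pad: that end snaps through at 5 to 8 N, drops 11 mm onto a hard stop; the other end stays up.
- green_housing: White open tray 150x110x18 mm under the green board, fixed to the worktop. Origin: centre of its underside at worktop height; x along its long side, z up. Four black standoffs at x=+-50, y=+-31 mm, under the board's 11 mm square holes: shoulders (seat of the board) 22 mm above the worktop, sprung barbs 14 mm across along y, tips 39 mm above the worktop.
- blue_board: Blue bystander board on a second white tray of the same kind, not to be pressed: same size, build, axes and start height as the green one. Origin: centre of its underside.

How it is judged:
By the outcome, as a careful person would: the job done as asked, in the order asked, and still so for the second after the job is handed in, with the robot touching nothing.
It also fails if it takes over 32 s, if anything falls off the work surface, if the arm or the gripper's body presses on something with over 40 N, if the wrist force passes 120 N, or if a joint passes its speed limit or range.

ROBOT

A 6-joint arm with a two-finger parallel gripper is mounted at the origin on a cart in front of the work surface, level with it; the furniture and walls round the work are solid. World frame = base frame: x ahead of the robot, y to its left, z up, the work surface at z = 0. Lengths are in m, angles in rad, forces in N, time in s.
With the tool pointing down it reaches from about 0.425 to 0.95 m from the base axis. Payload 3.5 kg.
Tool frame: the origin (TCP) lies at the very end of the fingers, on their centre line; the grasp point (between the pads) lies 19 mm behind it (ctrl.grip_point_offset is the distance from the TCP to the grasp point, in m); z points along the fingers, y is the line along which they close (so a half turn about z gives the same grasp; the last joint's range is limited). The gripper opens to 85 mm and grips with 20 to 120 N. Pads are 22 mm wide; open, the fingers measure 114 mm over their backs; the gripper's body (76 mm by 85 mm) begins 54 mm behind the grasp point. The pads swing forward as they close: fully open they stand 13 mm farther back than shut.
Start: joints at [-1.453, 0.286, 1.577, -0, 1.279, -0.15], TCP at [0.179, -0.651, 0.231] pointing down, gripper open.
Joint ranges: [-2.77, 2.77], [-0.9, 2.22], [0.21, 2.48], [-1.53, 4.67], [0.24, 2.81], [-2.84, 2.84]. Speed limits (rad/s): [2.79, 2.79, 3.14, 3.14, 3.14, 3.14].

INTERFACE

Orientations are given as a unit quaternion [x, y, z, w].
In Python, from plant import ctrl gives the robot as it stands. The module is installed in compiled form; this text tells all that it offers.
- The arm moves only by the shell command python3 -m pendant 'ROWS' [OPENING] [FORCE]. ROWS is JSON, a list of rows, each an object of numbers: "dx", "dy", "dz": the shift along the tool's x, y, z in cm; "twist": the turn about the tool's z in degrees. A call has 1 to 10 rows; each row is the pose to reach, as a shift and turn from the pose commanded when the call began, along the tool's axes at that moment; what a row does not reach only later rows make up. A row lasts 1/8 s, in which the tool goes at most 62.5 mm and 10.7 degrees, less where a joint would pass 70% of its speed; a pose out of reach is approached as far as the arm can. A call with a gripper value outside its range is refused whole. OPENING is the opening in per cent of the stroke, from 0 (shut) to 100 (fully open), set as the call begins (- or left out, the last holds). The fingers move at their own pace and stop on an object; FORCE is the grip in N (left out, the last holds). Time passes only in rows, so rows that repeat a pose let the fingers close. It gives the time, the measured TCP pose, the force, the opening and the grip force at its end, in the units of the state.
- ctrl.get_state(): the state, without advancing time (a new reading comes with each control period).
- ctrl.read_camera(name): name is "scene" or "top" or "wrist"; returns a dict with "img" (400x640x3 uint8, red, green, blue), "depth" (400x640 float32, m along the optical axis (not along the pixel's ray), 0 where there is no reading), "camera_matrix" (3x3 intrinsics, pixels), "distortion" ([k1, k2, p1, p2, k3] as OpenCV has them; the pictures are not rectified), "xyz" and "rotation" of the camera in the world; the wrist camera has in their place "tool_from_camera" (4x4, takes a point from camera to tool coordinates, whose origin is the TCP and whose axes are the flange's). Camera axes: x right, y up, looking along -z (the intrinsics and any distortion apply to the point x, -y, -z); pixel columns grow to the right and rows downward; lengths in m; the calibration is good to about 2 mm. A picture is of the moment at which its call begins: read the wrist's pose just before it.
- ctrl.sign_off(): hands the job in; it is judged then, once.
The state is a dict: "time": time; "qpos": joint angles; "dq": joint speeds; "joint_efforts": joint torques, N m; "eef_pos": TCP position; "tcp_rot": TCP orientation; "contact_force": force on the tool from outside, world axes, zero at the start; "wrist_torque": the same for the moment, N m; "opening": opening from 0.0 (shut) to 1.0 (fully open); "finger_force": force on a finger pad.
Only numpy, scipy, OpenCV 4.12 (cv2) and the standard library are available. Lean on these libraries where they do the work, as an engineer would, in place of code of your own. Each camera call takes 0.05 s, during which the arm holds its last target. There are 200 camera calls.

## Working session

There is one attempt and no reset: what is moved stays moved. The work goes in short steps, Python scripts to look and compute and a shell command to move; the robot and the scene stay as the last step left them, time stands still between calls to the robot, and variables do not carry over. Pictures are saved under pics/ and viewed, at most 10 in all, crops included, and the job is handed in when it is done.

```bash
mkdir -p pics; cat > h.py <<'E'
import numpy as np, cv2
from plant import ctrl
from scipy.spatial.transform import Rotation as R
def cast(c,uv,z,s=None):
    uv=np.asarray(uv,float).reshape(-1,1,2)
    n=cv2.undistortPoints(uv,np.array(c["camera_matrix"]),np.array(c["distortion"])).reshape(-1,2)
    d=np.c_[n[:,0],-n[:,1],-np.ones(len(n))]
    if "xyz" in c:
        o=np.array(c["xyz"]); M=np.array(c["rotation"])
        if M.shape!=(3,3): M=R.from_quat(M).as_matrix()
    else:
        T=np.eye(4);T[:3,:3]=R.from_quat(s["tcp_rot"]).as_matrix();T[:3,3]=s["eef_pos"]
        T=T@np.array(c["tool_from_camera"]);o=T[:3,3];M=T[:3,:3]
    d=d@M.T
    return o+d*((z-o[2])/d[:,2])[:,None]
E
python3 - <<'E'
from h import *
s=ctrl.get_state();print(s)
for n in ("top","scene"):
    c=ctrl.read_camera(n);cv2.imwrite(f"pics/{n}0.png",c["img"][:,:,::-1])
    hsv=cv2.cvtColor(c["img"],cv2.COLOR_RGB2HSV)
    for nm,lo,hi in (("green",(40,80,40),(85,255,255)),("blue",(95,100,40),(130,255,255))):
        m=cv2.inRange(hsv,lo,hi);m=cv2.morphologyEx(m,cv2.MORPH_CLOSE,np.ones((9,9)))
        cs,_=cv2.findContours(m,0,2)
        for k in cs:
            if cv2.contourArea(k)<300: continue
            b=cv2.boxPoints(cv2.minAreaRect(k));p=cast(c,b,.037)
            print(n,nm,cv2.contourArea(k),b.round().tolist(),p[:,:2].round(4).tolist(),p.mean(0).round(4))
E
```

```text
{'time': 0.0, 'qpos': array([-1.45304311e+00,  2.87209499e-01,  1.57820424e+00,  1.30089756e-05,
        1.27860206e+00, -1.49979283e-01]), 'dq': array([ 0.000801  ,  0.00079212,  0.00075983, -0.00043552,  0.00068949,
       -0.0010887 ]), 'joint_efforts': array([-3.38397820e-05, -4.05977654e+01, -2.92628145e+01, -9.49890637e-05,
        5.81375265e-03,  2.01664371e-06]), 'eef_pos': array([ 0.17853369, -0.65026752,  0.22990321]), 'tcp_rot': array([ 9.91052810e-01,  1.33464827e-01,  2.57469912e-05, -1.21131617e-03]), 'contact_force': array([0.64017538, 0.58487711, 0.60838526]), 'wrist_torque': array([ 0.00988404, -0.00898316,  0.00490402]), 'finger_force': 0.0, 'opening': 1.0024245625011696}
top green 2286.5 [[233.0, 190.0], [274.0, 188.0], [277.0, 247.0], [236.0, 249.0]] [[0.5297, 0.1738], [0.5336, 0.0878], [0.4099, 0.0797], [0.4061, 0.1636]] [0.4698 0.1262 0.037 ]
top green 1324.5 [[-10.0, 25.0], [32.0, 6.0], [49.0, 41.0], [6.0, 61.0]] [[0.9117, 0.7232], [0.9606, 0.6351], [0.8745, 0.5911], [0.8271, 0.6785]] [0.8935 0.657  0.037 ]
top blue 2376.0 [[378.0, 164.0], [418.0, 153.0], [435
[... 502 characters left out ...]
 [[-4.0, 279.0], [39.0, 259.0], [45.0, 273.0], [2.0, 293.0]] [[0.8682, 0.516], [0.8584, 0.4381], [0.8073, 0.4489], [0.8191, 0.5228]] [0.8383 0.4815 0.037 ]
scene blue 544.0 [[111.0, 267.0], [201.0, 252.0], [216.0, 344.0], [126.0, 359.0]] [[0.7244, 0.3638], [0.6229, 0.2339], [0.4407, 0.3662], [0.5248, 0.4627]] [0.5782 0.3567 0.037 ]
scene blue 770.5 [[326.0, 185.0], [329.0, 167.0], [380.0, 177.0], [377.0, 195.0]] [[0.5761, -0.1293], [0.6224, -0.2165], [0.4824, -0.2464], [0.4485, -0.1601]] [ 0.5324 -0.1881  0.037 ]
scene blue 376.0 [[222.0, 107.0], [254.0, 86.0], [263.0, 99.0], [231.0, 120.0]] [[1.2398, -0.4089], [1.349, -0.7065], [1.1775, -0.5743], [1.1013, -0.3209]] [ 1.2169 -0.5027  0.037 ]
```

View pics/top0.png

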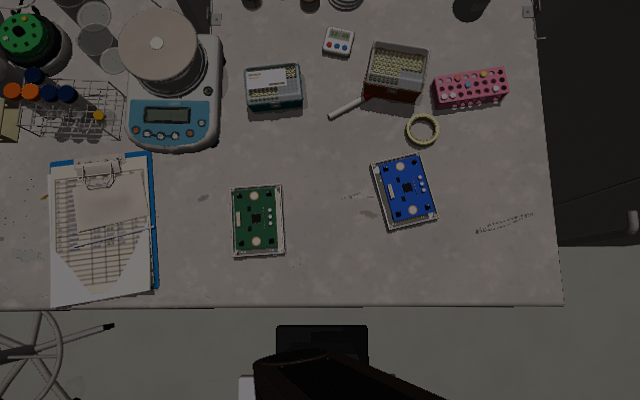

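The top view shows the green board at about pixel (255,219), with its pads at (254,196) and (254,240). The blue board is at (406,188). I'll go above green by a waypoint that keeps the arm's minimum radius, shutting the fingers on the way.

```bash
python3 -m pendant '[{"dx":37.4,"dy":-26,"twist":11.6},{"dx":37.4,"dy":-26,"twist":11.6},{"dx":37.4,"dy":-26,"twist":11.6},{"dx":37.4,"dy":-26,"twist":11.6},{"dx":37.4,"dy":-26,"twist":11.6},{"dx":37.4,"dy":-26,"twist":11.6},{"dx":37.4,"dy":-26,"twist":11.6},{"dx":37.4,"dy":-26,"twist":11.6}]' 0 20
python3 - <<'E'
from h import *
s=ctrl.get_state();r=R.from_quat(s["tcp_rot"]).as_matrix();print(s["eef_pos"],s["opening"],s["qpos"],r.round(4))
print(r.T@(np.array([.470,.126,.2])-s["eef_pos"])*100)
E
```

```text
[ 0.17855847 -0.65035205  0.23005027] 0.9988218909058408 [-1.45301326e+00  2.87154733e-01  1.57800003e+00 -8.91512044e-06
  1.27860032e+00 -1.49962082e-01] [[ 9.644e-01  2.646e-01 -3.000e-04]
 [ 2.646e-01 -9.644e-01  2.100e-03]
 [ 3.000e-04 -2.100e-03 -1.000e+00]]
[ 48.64392976 -67.15202192   3.16400608]$[0]: bad value
```

```bash
python3 -m pendant '[{"dx":4.9,"dy":-3.4,"dz":0,"twist":5.8}]' 0 20; python3 -m pendant
```

```text
time: 0.22
eef_pos: [0.2151, -0.6064, 0.2302]
tcp_rot: [0.997, 0.079, -0.0, -0.0]
contact_force: [1.4, -0.2, 0.4]
opening: 0.818
finger_force: 0.0invalid input
```

```bash
python3 -m pendant '[{"dx":4.3,"dy":-3.7,"dz":0,"twist":5.8},{"dx":8.6,"dy":-7.4,"dz":0,"twist":5.8},{"dx":12.9,"dy":-11.1,"dz":0,"twist":5.8},{"dx":17.2,"dy":-14.8,"dz":0,"twist":5.8},{"dx":21.4,"dy":-18.5,"dz":0,"twist":5.8},{"dx":25.7,"dy":-22.1,"dz":0,"twist":5.8},{"dx":30,"dy":-25.8,"dz":0,"twist":5.8},{"dx":31,"dy":-31.8,"dz":0,"twist":5.8},{"dx":32,"dy":-37.8,"dz":0,"twist":5.8},{"dx":33,"dy":-43.8,"dz":0,"twist":5.8}]'
python3 - <<'E'
from h import *
s=ctrl.get_state();r=R.from_quat(s["tcp_rot"]).as_matrix();print(r.round(4))
print(r.T@(np.array([.470,.126,.2])-s["eef_pos"])*100)
E
```

```text
time: 1.48
eef_pos: [0.4692, -0.1165, 0.2308]
tcp_rot: [0.999, 0.032, -0.0, -0.0]
contact_force: [0.1, -0.1, 0.6]
opening: -0.002
finger_force: 0.0
[[ 9.979e-01  6.500e-02 -5.000e-04]
 [ 6.500e-02 -9.979e-01  5.000e-04]
 [-5.000e-04 -5.000e-04 -1.000e+00]]
[  1.65478029 -24.18990694   3.09210564]
```

```bash
python3 -m pendant '[{"dx":0.4,"dy":-6,"dz":0.7,"twist":0},{"dx":0.8,"dy":-12,"dz":1.5,"twist":0},{"dx":1.2,"dy":-18,"dz":2.2,"twist":0},{"dx":1.6,"dy":-23.5,"dz":3,"twist":0},{"dx":1.6,"dy":-23.5,"dz":3,"twist":0}]'
python3 - <<'E'
from h import *
s=ctrl.get_state();c=ctrl.read_camera("wrist");cv2.imwrite("pics/w0.png",c["img"][:,:,::-1])
hsv=cv2.cvtColor(c["img"],cv2.COLOR_RGB2HSV)
m=cv2.inRange(hsv,(40,80,40),(85,255,255));m=cv2.morphologyEx(m,cv2.MORPH_CLOSE,np.ones((25,25)))
k=max(cv2.findContours(m,0,2)[0],key=cv2.contourArea)
b=cv2.boxPoints(cv2.minAreaRect(k));p=cast(c,b,.037,s)
print(b.round(),p.round(4),p.mean(0),s["eef_pos"])
E
```

```text
time: 2.1
eef_pos: [0.4689, 0.1202, 0.2001]
tcp_rot: [0.999, 0.036, -0.001, -0.0]
contact_force: [0.5, 0.2, 0.1]
opening: -0.003
finger_force: 0.0
[[280. 126.]
 [366. 126.]
 [366. 242.]
 [280. 242.]] [[0.5256 0.1713 0.037 ]
 [0.5315 0.0877 0.037 ]
 [0.41   0.0748 0.037 ]
 [0.4033 0.1679 0.037 ]] [0.46756617 0.12542547 0.037     ] [0.46888502 0.12016871 0.20007171]
```

View pics/w0.png

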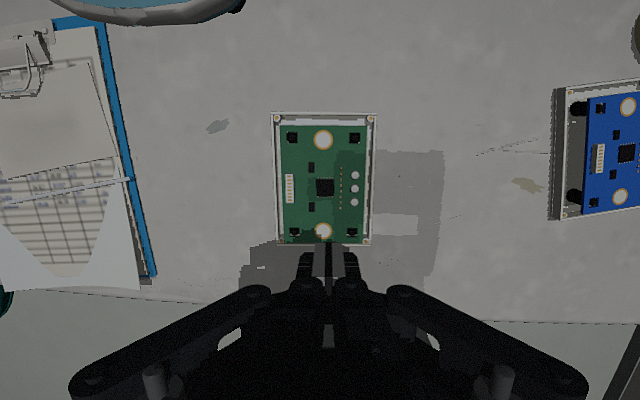

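The wrist view shows the green board square to the tool. The far pad is at (323,140), and the near pad at (323,230) is partly hidden by a fingertip. Next I'll locate the pads precisely.

```bash
python3 - <<'E'
from h import *
s=ctrl.get_state();r=R.from_quat(s["tcp_rot"]).as_matrix()
i=cv2.imread("pics/w0.png");c=ctrl.read_camera("wrist")
m=cv2.inRange(i,(110,110,110),(255,255,255))
def show(n,u,p): print(n,u,p.round(4),"tool cm",(r.T@(p-s["eef_pos"])*100).round(2))
for k in cv2.findContours(m[120:243,282:364].copy(),0,2)[0]:
    if cv2.contourArea(k)>60:
        (x,y),rad=cv2.minEnclosingCircle(k);u=(x+282,y+120);show("w r%.1f"%rad,np.round(u,1),cast(c,u,.037,s)[0])
t=ctrl.read_camera("top");g=t["img"]
print(r[:,0])
E
```

```text
w r7.1 [322.9 230.5] [0.4205 0.1206 0.037 ] tool cm [-4.84 -0.55 16.36]
w r14.6 [289. 188.] [0.4648 0.1584 0.037 ] tool cm [-0.16 -4.02 16.35]
w r7.8 [322.9 139.5] [0.5162 0.1267 0.037 ] tool cm [ 4.75 -0.51 16.34]
w r40.6 [322.5 122.5] [0.5325 0.1282 0.037 ] tool cm [ 6.38 -0.54 16.34]
[ 0.99760206  0.06918971 -0.00170555]
```

```bash
python3 -m pendant '[{"dx":4.7,"dy":-0.5,"dz":0,"twist":0},{"dx":4.7,"dy":-0.5,"dz":5,"twist":0},{"dx":4.7,"dy":-0.5,"dz":10,"twist":0},{"dx":4.7,"dy":-0.5,"dz":13,"twist":0},{"dx":4.7,"dy":-0.5,"dz":15.2,"twist":0},{"dx":4.7,"dy":-0.5,"dz":15.2,"twist":0},{"dx":4.7,"dy":-0.5,"dz":15.2,"twist":0}]'
```

```text
time: 3.12
eef_pos: [0.518, 0.1241, 0.0505]
tcp_rot: [0.999, 0.032, 0.001, 0.0]
contact_force: [0.2, -0.3, 0.3]
opening: 0.003
finger_force: 0.0
```

```bash
python3 -m pendant '[{"dx":-0.1,"dy":-0.25,"dz":0.5,"twist":0},{"dx":-0.1,"dy":-0.25,"dz":1.0,"twist":0},{"dx":-0.1,"dy":-0.25,"dz":1.2,"twist":0},{"dx":-0.1,"dy":-0.25,"dz":1.4,"twist":0},{"dx":-0.1,"dy":-0.25,"dz":1.5,"twist":0},{"dx":-0.1,"dy":-0.25,"dz":1.5,"twist":0}]'
```

```text
time: 3.88
eef_pos: [0.5161, 0.1276, 0.0352]
tcp_rot: [0.999, 0.033, 0.0, -0.0]
contact_force: [-2.1, 0.7, 4.7]
opening: -0.001
finger_force: 2.5
```

Contact is confirmed at 4.7 N, so I'll keep pressing in small steps.

```bash
python3 -m pendant '[{"dx":0,"dy":0,"dz":0.15,"twist":0},{"dx":0,"dy":0,"dz":0.3,"twist":0},{"dx":0,"dy":0,"dz":0.45,"twist":0},{"dx":0,"dy":0,"dz":0.6,"twist":0},{"dx":0,"dy":0,"dz":0.75,"twist":0},{"dx":0,"dy":0,"dz":0.75,"twist":0}]'
```

```text
time: 4.62
eef_pos: [0.5154, 0.1275, 0.0275]
tcp_rot: [0.999, 0.033, -0.001, 0.0]
contact_force: [-2.5, -0.2, 6.8]
opening: -0.002
finger_force: 3.4
```

```bash
python3 -m pendant '[{"dx":0,"dy":0,"dz":0.1,"twist":0},{"dx":0,"dy":0,"dz":0.2,"twist":0},{"dx":0,"dy":0,"dz":0.2,"twist":0}]'; python3 -m pendant '[{"dx":0,"dy":0,"dz":0.1,"twist":0},{"dx":0,"dy":0,"dz":0.1,"twist":0}]'
```

```text
time: 5.0
eef_pos: [0.5155, 0.1275, 0.0271]
tcp_rot: [0.999, 0.033, -0.002, 0.0]
contact_force: [-7.8, -1.6, 16.4]
opening: -0.002
finger_force: 7.9
time: 5.25
eef_pos: [0.5156, 0.1275, 0.0269]
tcp_rot: [0.999, 0.033, -0.002, 0.0]
contact_force: [-8.9, -0.9, 21.4]
opening: 0.001
finger_force: 10.2
```

The far end snapped through and sits on its hard stop: z has stalled at 27 mm and the force is rising. Now the near pad.

```bash
python3 -m pendant '[{"dx":0,"dy":0,"dz":-2.5,"twist":0},{"dx":0,"dy":0,"dz":-4,"twist":0},{"dx":-4.8,"dy":0,"dz":-4,"twist":0},{"dx":-9.5,"dy":0,"dz":-4,"twist":0},{"dx":-9.5,"dy":0,"dz":-3,"twist":0},{"dx":-9.5,"dy":0,"dz":-2.4,"twist":0},{"dx":-9.5,"dy":0,"dz":-2.4,"twist":0}]'
python3 - <<'E'
from h import *
c=ctrl.read_camera("scene");cv2.imwrite("pics/s1.png",cv2.resize(c["img"][200:320,220:380,::-1],None,fx=4,fy=4,interpolation=2))
E
```

```text
time: 6.12
eef_pos: [0.422, 0.1213, 0.0476]
tcp_rot: [0.999, 0.033, -0.0, -0.0]
contact_force: [0.4, 0.5, 0.0]
opening: -0.002
finger_force: 0.0
```

View pics/s1.png

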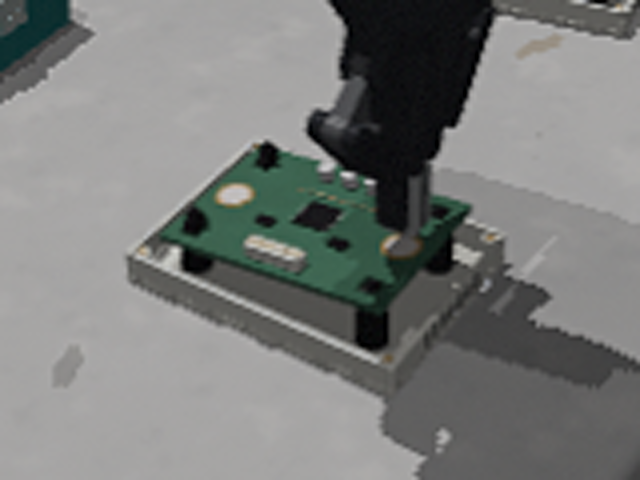

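The far end, on the left at crop (235,195), is down with its barbs standing through. The near end is still up, and the fingers are right over the near pad at crop (400,243). Pressing it.

```bash
python3 -m pendant '[{"dx":-0.1,"dy":0,"dz":0.5,"twist":0},{"dx":-0.1,"dy":0,"dz":0.8,"twist":0},{"dx":-0.1,"dy":0,"dz":1.0,"twist":0},{"dx":-0.1,"dy":0,"dz":1.2,"twist":0},{"dx":-0.1,"dy":0,"dz":1.35,"twist":0},{"dx":-0.1,"dy":0,"dz":1.5,"twist":0},{"dx":-0.1,"dy":0,"dz":1.65,"twist":0},{"dx":-0.1,"dy":0,"dz":1.8,"twist":0},{"dx":-0.1,"dy":0,"dz":1.95,"twist":0},{"dx":-0.1,"dy":0,"dz":1.95,"twist":0}]'
```

```text
time: 7.42
eef_pos: [0.4196, 0.1212, 0.0279]
tcp_rot: [0.999, 0.033, -0.0, -0.0]
contact_force: [-1.0, -1.1, 1.2]
opening: 0.004
finger_force: 0.0
```

```bash
python3 -m pendant '[{"dx":0,"dy":0,"dz":0.1,"twist":0},{"dx":0,"dy":0,"dz":0.2,"twist":0},{"dx":0,"dy":0,"dz":0.3,"twist":0},{"dx":0,"dy":0,"dz":0.3,"twist":0}]'
```

```text
time: 7.92
eef_pos: [0.42, 0.1213, 0.026]
tcp_rot: [0.999, 0.033, -0.001, 0.0]
contact_force: [-2.9, -0.8, 6.3]
opening: -0.003
finger_force: 3.1
```

```bash
python3 -m pendant '[{"dx":0,"dy":0,"dz":0.15,"twist":0},{"dx":0,"dy":0,"dz":0.3,"twist":0},{"dx":0,"dy":0,"dz":0.3,"twist":0}]'
```

```text
time: 8.3
eef_pos: [0.4201, 0.1213, 0.0258]
tcp_rot: [0.999, 0.033, -0.002, 0.0]
contact_force: [-13.3, -2.1, 29.3]
opening: -0.0
finger_force: 14.6
```

The near end is on its hard stop at 25.8 mm and 29 N. I'll retreat upward and check.

```bash
python3 -m pendant '[{"dx":0,"dy":0,"dz":-3,"twist":0},{"dx":0,"dy":0,"dz":-8,"twist":0},{"dx":0,"dy":0,"dz":-14,"twist":0},{"dx":0,"dy":0,"dz":-20,"twist":0},{"dx":0,"dy":0,"dz":-20,"twist":0},{"dx":0,"dy":0,"dz":-20,"twist":0}]'
python3 - <<'E'
from h import *
c=ctrl.read_camera("scene");a=cv2.resize(c["img"][200:320,220:380,::-1],None,fx=4,fy=4,interpolation=2)
cv2.imwrite("pics/s2.png",a)
s=ctrl.get_state();c=ctrl.read_camera("wrist");print(s["eef_pos"])
hsv=cv2.cvtColor(c["img"],cv2.COLOR_RGB2HSV);m=cv2.inRange(hsv,(40,80,40),(85,255,255))
n,l,st,_=cv2.connectedComponentsWithStats(cv2.morphologyEx(m,cv2.MORPH_CLOSE,np.ones((5,5))))
# world height of green pixels, by depth; plane fit
v,u=np.where(m>0);d=c["depth"][v,u]
T=np.eye(4);T[:3,:3]=R.from_quat(s["tcp_rot"]).as_matrix();T[:3,3]=s["eef_pos"];T=T@np.array(c["tool_from_camera"])
q=cv2.undistortPoints(np.c_[u,v].astype(float).reshape(-1,1,2),np.array(c["camera_matrix"]),np.array(c["distortion"])).reshape(-1,2)
P=(np.c_[q[:,0]*d,-q[:,1]*d,-d]@T[:3,:3].T)+T[:3,3]
P=P[(d>0)&(abs(P[:,0]-.4685)<.065)&(abs(P[:,1]-.1237)<.05)]
for lo in np.arange(.41,.53,.03):
  for a,b in ((.07,.124),(.124,.18)):
    k=(P[:,0]>lo)&(P[:,0]<lo+.03)&(P[:,1]>a)&(P[:,1]<b);print(round(lo,2),a,k.sum(),np.median(P[k,2]).round(4) if k.any() else None)
E
```

```text
time: 9.05
eef_pos: [0.4195, 0.1212, 0.2217]
tcp_rot: [0.999, 0.033, -0.0, 0.0]
contact_force: [-0.6, -0.2, 0.1]
opening: 0.006
finger_force: 0.0
[0.41894455 0.12118765 0.22060343]
0.41 0.07 753 0.0254
0.41 0.124 775 0.0255
0.44 0.07 831 0.0254
0.44 0.124 791 0.0254
0.47 0.07 861 0.0256
0.47 0.124 1007 0.0256
0.5 0.07 888 0.0255
0.5 0.124 926 0.0255
0.53 0.07 45 0.0258
0.53 0.124 0 None
```

View pics/s2.png

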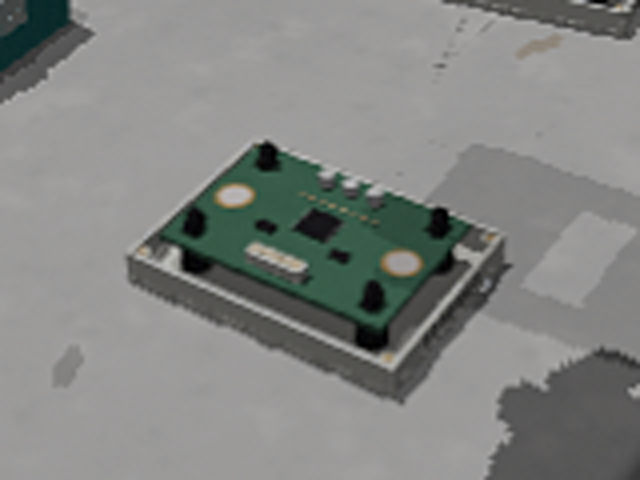

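All four barbs stand through the board at crop (266,156), (195,220), (440,222) and (372,296). The depth readings put its top flat at 25.5 mm throughout.

```bash
python3 -c "from plant import ctrl; print(ctrl.sign_off())"
```

```text
the job is handed in; nothing more can be done
None
```

The green board is snapped home on all four standoffs, lying flat with its top at about 25.5 mm (26 expected); the blue board was never touched, and the job was handed in at about 9 s of the 32 s allowed.

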